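# Pack and latch the jewellery case

## Task

Slide the silver comb lengthwise, lying flat, all the way home into the brass sleeve in the jewellery case's tray, then shut the mirrored lid fully, and only then turn the brass turnbutton round so that it points straight in across the lid and keeps it shut. Leave the perfume bottles standing where they are.

Things in the scene. Friction and masses are not known exactly. Their poses are not given: they have to be found in the camera images.
- case: Fixed tan open box 130 (x) x 230 (y) x 62 high, walls 6. Origin: centre of its underside, on the dressing top; +x points to the hinge side, +y left. Tray floor 40 up, 22 below the rim; inside x -59..59, y -109..109. Ring roll 10 high on the tray at x 42..58, y -80..20. Latch block 69 high outside the front wall, x -64..-86, y -13..13.
- sleeve_mouth (a point): On the case: middle of the brass comb sleeve's mouth, at tray-floor height (case x -8, y 49, z 40), axes as the case. The sleeve is a flat roofed tunnel running 60 from here in +y to the end wall (the stop); inside 31 wide (x), 11 high; outside 39 wide, 14 high. Two flared cheeks reach 10 out of the mouth (to y 39).
- lid_hinge (a point): On the case: middle of the lid's hinge line, which runs along the case's y at the far rim (case coordinates x +65, y 0, z 62).
- lid (a joint): Lid angle, rad: 0 shut on the rim, grows as it swings up and back from the front, 1.57 upright, 1.9 at most. Mirror-faced lid 130 from hinge to free edge, 230 wide, 7 thick (shut: 62 to 69 above the dressing top). Stiff hinge: it stays where it is left; 3 to 5 N at the free edge moves it.
- lid_edge (a point): On the lid: middle of its free edge, mid-thickness, 130 from the hinge line; shut it lies at case x -65.
- latch_pivot (a point): On the case: the turnbutton's vertical pivot, on top of the latch block at the middle of the case's front (case coordinates x -75, y 0, z 71).
- latch (a joint): Turnbutton angle, rad: 0 points straight out from the case's front (-x of the case), grows counter-clockwise from above (+1.57 points to -y of the case); +3.14 or -3.14 points straight in across the lid. Either way round will do; stops at +-3.2. It stays where left and turns with about 1 N at its tip.
- latch_tip (a point): Free end of the turnbutton: a brass bar 42 long from the pivot, 12 wide, 14 high (71 to 85 above the dressing top); this point is at mid-height of its end, 78 above the dressing top.
- comb: Silver plastic comb lying flat and loose, 110 (its x, lengthwise) x 28 (its y) x 8 thick; solid enough to grip across the 28. Origin: centre of its underside. Either end may go in first. Mass about 30 g. Fully home in the sleeve, 60 of its length is inside and 50 sticks out over the tray.
- bottle_a: Bystander: square amber perfume bottle 36 x 36, 105 high with its cap, standing beside the case's front. Origin: centre of its underside.
- bottle_b: Bystander: round smoke-glass perfume bottle 40 across, 90 high with its cap, standing beside the case's front. Origin: centre of its underside.
- bottle_c: Bystander: small round amber perfume bottle 36 across, 52 high with its cap, standing close beside the comb. Origin: centre of its underside.
- bottle_d: Bystander: flat smoke-glass perfume bottle 34 (x) x 60 (y), 116 high with its cap, standing on the glass tray. Origin: centre of its underside.
- tray: Fixed rose glass tray 130 (x) x 240 (y), floor 6 thick, rim 12 high. Origin: centre of its underside.
Things that resemble listed ones, but are neither listed nor needed, are in the scene too. What is meant by the comb is not blue, green or purple, and is the smaller of those in its own colour.

How it is judged (in metres and radians):
On the way, in this order (a step that is already met when the one before it is completed fails the run):
1. the comb lies home in the sleeve with the lid still open (y of comb in the frame of sleeve_mouth above -0.002 m and x of comb in the frame of sleeve_mouth between -0.005 and 0.005 m and z of comb in the frame of sleeve_mouth below 0.005 m and angle between the x axis of comb and the y axis of case, either way round below 0.1 rad and value of joint lid above 0.5 rad), for 0.2 s.
2. the lid is shut (value of joint lid below 0.04 rad), for 0.1 s.
3. the turnbutton points in across the lid ((value of joint latch above 2.84 rad or value of joint latch below -2.84 rad)), for 0.1 s.
At the end, for the whole second after the job is handed in: The comb lies flat and still in the sleeve within 7 mm of its stop, the lid is shut (within 0.04 rad), and the turnbutton points in across the lid, within 0.3 rad of square; the bottles stand within 20 mm of where they were (y of comb in the frame of sleeve_mouth above -0.002 m and x of comb in the frame of sleeve_mouth between -0.005 and 0.005 m and z of comb in the frame of sleeve_mouth below 0.005 m and angle between the x axis of comb and the y axis of case, either way round below 0.1 rad and linear speed of comb below 0.02 m/s and value of joint lid below 0.04 rad and (value of joint latch above 2.84 rad or value of joint latch below -2.84 rad)); the robot touches nothing.
It fails at once if a perfume bottle is shifted by more than 20 mm (distance of any of bottle_a, bottle_b, bottle_c, bottle_d from where it was at the start of the episode above 0.02 m).
It fails at once if a perfume bottle is tipped by more than 0.5 rad (angle between any of bottle_a, bottle_b, bottle_c, bottle_d's own z axis and vertical above 0.5 rad).
It also fails if it takes over 69 s, if anything falls off the work surface, if the arm or the gripper's body presses on something with over 40 N, if the wrist force passes 120 N, or if a joint passes its speed limit or range.

## Robot

A 6-joint arm with a two-finger parallel gripper is mounted at the origin on the work surface. World frame = base frame: x ahead of the robot, y to its left, z up, the work surface at z = 0. Lengths are in m, angles in degrees, forces in N, time in s.
With the tool pointing down it reaches from about 0.35 to 0.875 m from the base axis. Payload 4.2 kg.
Tool frame: the origin (TCP) lies on the mounting face of the last link; the fingertips stand 182 mm ahead of it and the grasp point (between the pads) lies 164 mm ahead of it (r.tcp_to_grasp is the distance from the TCP to the grasp point, in m); z points along the fingers, y is the line along which they close (so a half turn about z gives the same grasp; the last joint's range is limited). The gripper opens to 87 mm and grips with 3 to 60 N. Pads are 19 mm wide; open, the fingers measure 117 mm over their backs; the gripper's body (75 mm by 190 mm) begins 51 mm behind the grasp point.
Start: joints at [-59.782, 22.042, 0.453, 0, -68.411, -14.817], TCP at [0.166, -0.603, 0.405] pointing down, gripper open.
Joint ranges: [-179.83, 179.83], [-69.29, 118.12], [-61.27, 80.66], [-181.25, 117.63], [-171.15, -9.14], [-177.46, 177.46]. Speed limits (degrees/s): [159.86, 159.86, 180, 180, 180, 180].

## Interface

Orientations are given as a 3x3 rotation matrix whose columns are the frame's x, y, z axes.
In Python, from station import sense, eyes, r gives the robot as it stands.
- The arm moves only by the tool jog_arm, never from a script. Its argument "increments" is a list of rows, each a list of 4 numbers: the shift along the tool's x, y, z normalised to -1 to 1, where 1 is 0.02 m, then the turn about the tool's z normalised to -1 to 1, where 1 is 0.08 rad. A call has 1 to 10 rows; each row shifts and turns the commanded pose from where the row before left it, along the tool's axes as they then stand; what a row does not reach is not made up. A row lasts 1/10 s, in which the tool goes at most 50 mm and 8.59 degrees, less where a joint would pass 70% of its speed; a pose out of reach is approached as far as the arm can. A call with a number of a shift or a turn outside -1 to 1 is refused whole. A call with a gripper value outside its range is refused whole. "grip" is the finger opening in mm, from 0 to 87, set as the call begins (left out, the last holds). The fingers move at their own pace and stop on an object; the grip force is fixed at half the most. Time passes only in rows, so rows that do not move let the fingers close. It gives the time, the measured TCP pose, the force, the opening and the grip force at its end, in the units of the state.
- sense(): the state, without advancing time (a new reading comes with each control period).
- eyes.capture(name): name is "side" or "top"; returns the picture (384x512x3 uint8, blue, green, red); there is no depth.
- eyes.get_calibration(name): a dict with "camera_matrix" (3x3 intrinsics, pixels), "R" (3x3) and "t" (3): a world point X has camera coordinates R X + t. Camera axes: x right, y down, z forward; pixel columns grow to the right and rows downward; lengths in m; the calibration is good to about 2 mm. A picture is of the moment at which its call begins. get_calibration takes no time and is no camera call.
- r.finish_job(): hands the job in; it is judged then, once.
Trained networks look in the newest picture that a camera, given by its name, has taken for a name from the list of things; names that differ only in an ending like _2 or _b are one class to them, and where a whole thing is asked for, a point or a joint stands for the part that bears it (a point fixed in the world has none). Each returns a list of dicts, best first, with "conf" (0 to 1); they miss things now and then, are a little off and sometimes report something else, mostly with a low value. They report only what shows in the picture. A call takes as long as a camera call. They do not tell look-alikes from the thing itself.
- eyes.spot_in(camera, name): "centre" ([x, y, z] in m, in world coordinates, good to about 4 mm: the middle of the surface that is visible of it).
- eyes.outline_of(camera, name): "mask" (384x512 bool, what is visible of it).
The state is a dict: "time_s": time; "joints": joint angles; "joint_velocities": joint speeds; "effort": joint torques, N m; "tcp_pos": TCP position; "ee_rot": TCP orientation; "wrist_force": force on the tool from outside, world axes, zero at the start; "moment": the same for the moment, N m; "gripper_width": opening from 0.0 (shut) to 1.0 (fully open); "gripper_force": force on a finger pad.
Only numpy, scipy, OpenCV 4.12 (cv2) and the standard library are available. Lean on these libraries where they do the work, as an engineer would, in place of code of your own. Each camera call takes 0.05 s, during which the arm holds its last target. There are 200 camera calls.

## Working session

There is one attempt and no reset: what is moved stays moved. The work goes in short steps, Python scripts to look and compute and a tool call to move; the robot and the scene stay as the last step left them, time stands still between calls to the robot, and variables do not carry over. Pictures are saved under pics/ and viewed, at most 10 in all, crops included, and the job is handed in when it is done.

Besides the shell and the picture viewer there is one more tool, called after ">>>" as a command line: name --pt "numbers of a row" for each row, then --argument value for the rest. jog_arm: Moves the arm, as the interface text tells. Its arguments: {"type":"object","properties":{"increments":{"type":"array"},"grip":{"type":"number"}},"required":["increments"]}

```bash
mkdir -p pics; ls; python3 - <<'E'
from station import sense, eyes, r
import cv2, numpy as np
for n in ("side","top"):
    cv2.imwrite(f"pics/{n}0.png",cv2.resize(eyes.capture(n),(800,600)))
    c=eyes.get_calibration(n); R=np.array(c["R"]);print(n,np.round(c["camera_matrix"],1).tolist(),np.round(-R.T@np.array(c["t"]),3),np.round(R,2).tolist())
    for k in ("case","comb","lid","latch","bottle_a","bottle_b","bottle_c","bottle_d","tray"):
        print(k,[(np.round(d["centre"],3).tolist(),round(d["conf"],2)) for d in eyes.spot_in(n,k)])
print(sense())
E
```

```text
pics
side [[405.8, 0.0, 257.5], [0.0, 405.8, 193.0], [0.0, 0.0, 1.0]] [0.47  0.593 0.734] [[-1.0, -0.08, -0.02], [-0.04, 0.68, -0.73], [0.07, -0.73, -0.68]]
case [([0.567, 0.115, 0.041], 0.96)]
comb [([0.542, -0.138, 0.006], 0.84), ([0.58, -0.442, 0.005], 0.6), ([0.339, -0.256, 0.01], 0.59), ([0.406, -0.442, 0.009], 0.55), ([0.522, -0.254, 0.002], 0.53), ([0.572, 0.116, 0.043], 0.23)]
lid [([0.616, 0.15, 0.176], 0.79), ([0.476, -0.332, 0.031], 0.33)]
latch [([0.482, 0.099, 0.085], 0.53)]
bottle_a [([0.477, -0.333, 0.029], 0.78), ([0.458, -0.0, 0.067], 0.72), ([0.74, -0.197, 0.081], 0.68), ([0.484, 0.1, 0.084], 0.25)]
bottle_b [([0.477, -0.333, 0.029], 0.78), ([0.458, -0.0, 0.067], 0.72), ([0.74, -0.197, 0.081], 0.68), ([0.484, 0.1, 0.084], 0.25)]
bottle_c [([0.477, -0.333, 0.029], 0.78), ([0.458, -0.0, 0.067], 0.72), ([0.74, -0.197, 0.081], 0.68), ([0.484, 0.1, 0.084], 0.25)]
bottle_d [([0.477, -0.333, 0.029], 0.78), ([0.458, -0.0, 0.067], 0.72), ([0.74, -0.197, 0.081], 0.68), ([0.484, 0.1, 0.084], 0.25)]
tray [([0.708, -0.242, 0.004], 0.71), ([0.616, 0.146, 0.176], 0.18)]
top [[432.
[... 1073 characters left out ...]
109298e+01, -1.48190314e+01]), 'joint_velocities': array([ 0.03604881,  0.06526538,  0.10290741, -0.02406101, -0.03545213,
        0.01962407]), 'effort': array([-6.08365408e-04, -3.90480924e+01,  1.87624490e+01,  4.22450021e+00,
        1.54557440e-02, -6.95562562e-06]), 'tcp_pos': array([ 0.16598168, -0.6025302 ,  0.40477564]), 'ee_rot': array([[-9.64105598e-01, -2.65519107e-01, -1.67998319e-06],
       [-2.65519106e-01,  9.64105597e-01, -4.32245796e-05],
       [ 1.30966330e-05, -4.12269915e-05, -9.99999999e-01]]), 'wrist_force': array([ 0.49351777, -0.10004065,  0.18928316]), 'moment': array([0.06254969, 0.0269634 , 0.06153655]), 'gripper_force': 0.0, 'gripper_width': 0.9995407356170354}
```

View pics/side0.png

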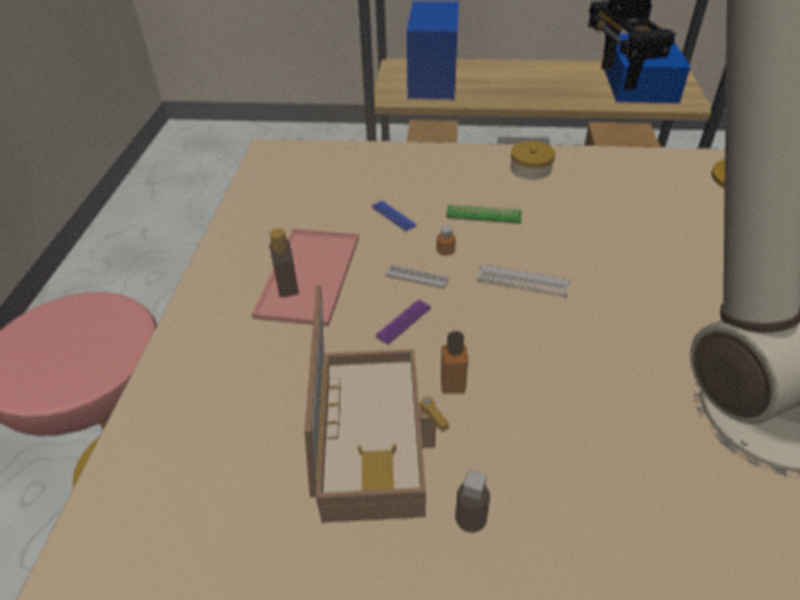

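View pics/top0.png

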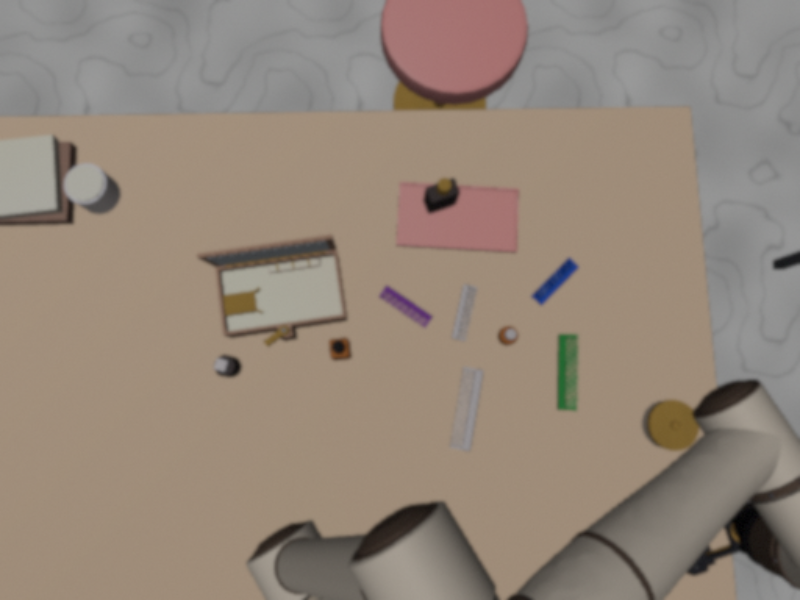

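```bash
cat > h.py <<'E'
from station import sense, eyes, r
import cv2, numpy as np
from scipy.optimize import least_squares
C={n:{k:np.array(v,float) for k,v in eyes.get_calibration(n).items() if k in("camera_matrix","R","t")} for n in("side","top")}
def proj(n,X):
    c=C[n]; p=np.atleast_2d(X)@c["R"].T+c["t"]; q=p@c["camera_matrix"].T; return q[:,:2]/q[:,2:]
def atz(n,uv,z):
    c=C[n]; uv=np.atleast_2d(uv).astype(float); d=np.c_[uv,np.ones(len(uv))]@np.linalg.inv(c["camera_matrix"]).T@c["R"]
    o=-c["R"].T@c["t"]; return o+d*((z-o[2])/d[:,2:])
def tri(uv):
    f=lambda X:np.concatenate([proj(n,X)[0]-uv[n] for n in uv])
    s=least_squares(f,[.5,0,.02]); return s.x,np.abs(s.fun).max()
E
python3 - <<'E'
from h import *
S=eyes.capture("side"); T=eyes.capture("top")
out=np.zeros((600,800,3),np.uint8)
a=cv2.resize(S[180:335,192:292],(380,589),interpolation=cv2.INTER_CUBIC); out[:589,:380]=a
b=cv2.resize(T[145:225,120:235],None,fx=3.6,fy=3.6,interpolation=cv2.INTER_CUBIC); out[:b.shape[0],384:384+b.shape[1]]=b
c=cv2.resize(T[175:225,275:345],None,fx=5,fy=5,interpolation=cv2.INTER_CUBIC);out[300:300+c.shape[0],384:384+c.shape[1]]=c
cv2.imwrite("pics/crop1.png",out)
for n in("side","top"):
  for d in eyes.outline_of(n,"comb"):
    m=d["mask"].astype(np.uint8); ys,xs=np.nonzero(m)
    P=atz(n,np.c_[xs,ys],.006)[:,:2]
    (cx,cy),wh,_=cv2.minAreaRect((P*1000).astype(np.float32)); mu=P.mean(0); w,v=np.linalg.eigh(np.cov(P.T)); 
    print(n,round(d["conf"],2),np.round([cx,cy],1),np.round(wh,0),"mean",np.round(mu*1000,1),"ang",round(np.degrees(np.arctan2(v[1,1],v[0,1]))%180,1),"px",xs.mean().round(1),ys.mean().round(1))
u={"side":None}
E
```

```text
side 0.83 [ 525.9 -256.2] [ 37. 113.] mean [ 525.8 -255.8] ang 164.2 px 266.3 177.0
side 0.68 [ 340.8 -258.3] [ 50. 157.] mean [ 343.  -258.9] ang 170.2 px 333.3 178.8
side 0.65 [ 582.7 -436.3] [ 33. 115.] mean [ 581.4 -434.6] ang 132.8 px 252.1 138.7
side 0.64 [ 539.8 -142.3] [116.  33.] mean [ 540.  -141.4] ang 55.8 px 257.8 205.9
side 0.61 [ 407.  -452.1] [ 54. 148.] mean [ 409.5 -450.8] ang 174.4 px 308.0 137.4
top 0.89 [ 338.5 -254.9] [ 44. 157.] mean [ 339.2 -256. ] ang 168.9 px 298.2 261.3
top 0.8 [ 525.3 -257.8] [ 28. 110.] mean [ 528.8 -257.1] ang 164.0 px 296.2 198.7
top 0.68 [ 403.4 -452.9] [ 34. 144.] mean [ 406.3 -451.4] ang 172.7 px 361.5 237.4
top 0.66 [ 538.3 -143.2] [111.  31.] mean [ 538.5 -143.6] ang 54.1 px 259.1 196.3
```

View pics/crop1.png

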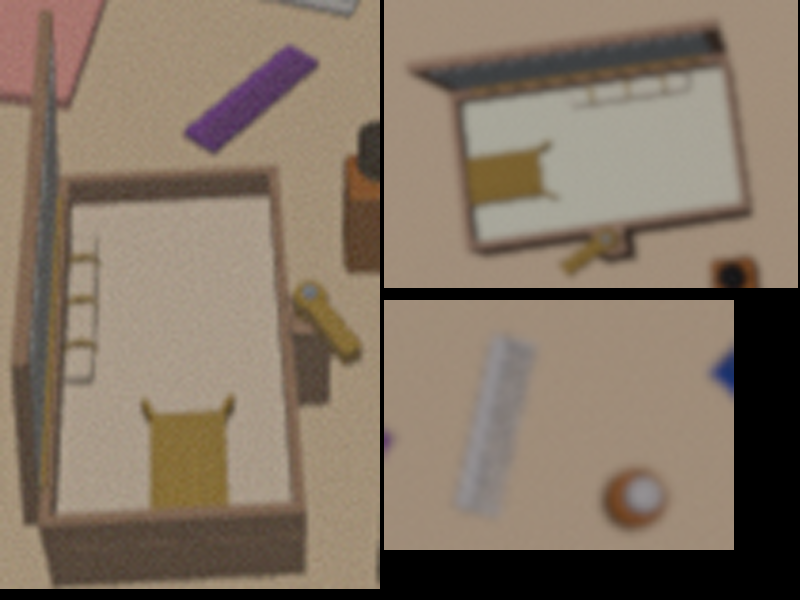

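```bash
python3 - <<'E'
from h import *
sd=lambda x,y:((x+.5)/3.8-.5+192,(y+.5)/3.8-.5+180)
tp=lambda x,y:((x-384+.5)/3.6-.5+120,(y+.5)/3.6-.5+145)
O=[("side",(-65,-115,62),sd(278,168)),("side",(-65,115,62),sd(304,513)),("side",(65,115,62),sd(43,521)),("side",(11.5,49,54),sd(150,413)),("side",(-27.5,49,54),sd(226,411)),
("side",(-65,115,0),sd(303,572)),
("top",(-65,115,62),tp(473,250)),("top",(-65,-115,62),tp(748,212)),("top",(11.5,49,54),tp(541,150)),("top",(-27.5,49,54),tp(544,197)),("top",(-75,0,85),tp(607,238)),("side",(-75,0,85),sd(311,292))]
def W(p,L):
    c,s=np.cos(p[3]),np.sin(p[3]); L=np.array(L)/1000
    return np.array([p[0]+c*L[0]-s*L[1],p[1]+s*L[0]+c*L[1],p[2]+L[2]])
f=lambda p:np.concatenate([proj(n,W(p,L))[0]-uv for n,L,uv in O])
s=least_squares(f,[.56,.1,0,.1],loss="soft_l1"); print(np.round(s.x,4),np.degrees(s.x[3])); print(np.round(f(s.x).reshape(-1,2),1).tolist())
p=s.x
for n,L in (("mouth",(-8,49,40)),("pivot",(-75,0,71)),("home",(-8,54,40)),("hinge",(65,0,62))): print(n,np.round(W(p,L),4))
t,e=tri({"top":tp(568,268),"side":sd(351,354)}); print("tip",t,e)
pv=W(p,(-75,0,78)); d=t-pv; a=np.arctan2(d[1],d[0])-p[3]-np.pi; print("latch ang",(a+np.pi)%(2*np.pi)-np.pi)
# lid
def lidpt(th,y,off,l=130): return W(p,(65-l*np.cos(th)+off*np.sin(th),y,62+l*np.sin(th)+off*np.cos(th)))
for off in(0,7):
  for n,y,uv in(("top",115,tp(410,66)),("top",-115,tp(718,22)),("side",-115,sd(45,12))):
    q=least_squares(lambda th:proj(n,lidpt(th[0],y,off))[0]-uv,[1.6]); print("lid",off,n,q.x,np.round(q.fun,1))
X,e=tri({"side":(266.3,177),"top":(296.2,198.7)}); print("comb tri",X,e)
E
```

```text
[ 0.5641  0.0901 -0.001   0.1199] 6.871491004108646
[[0.6, -0.8], [0.6, -0.2], [-1.4, 0.9], [0.1, -0.1], [-0.1, -0.4], [0.6, 1.1], [-1.2, 0.0], [1.1, -0.5], [0.1, -0.7], [0.8, -0.7], [0.3, 0.4], [-0.0, 0.4]]
mouth [0.5503 0.1378 0.039 ]
pivot [0.4897 0.0812 0.07  ]
home [0.5497 0.1428 0.039 ]
hinge [0.6287 0.0979 0.061 ]
tip [0.46759651 0.1139802  0.07749549] 0.2367253700032279
latch ang -1.0980786301665941
lid 0 top [1.53018908] [-0.1  0. ]
lid 0 top [1.54265179] [ 0.6 -0.1]
lid 0 side [1.5388681] [-0.  -0.9]
lid 7 top [1.47610041] [-0.1  0. ]
lid 7 top [1.48853528] [ 0.6 -0.1]
lid 7 side [1.48498097] [-0. -1.]
comb tri [ 0.52711972 -0.25717798  0.00477428] 0.5216209698020293
```

>>> jog_arm --pt "0 0 0.7 0.98" --pt "0 0 0.7 0.98" --pt "0 0 0.7 0.98" --pt "0 0 0.7 0.98" --pt "0 0 0.7 0.98" --pt "0 0 0.7 0.98" --pt "0 0 0.7 0.98" --pt "-0.49 0.98 0 0" --pt "-0.49 0.98 0 0" --pt "-0.49 0.98 0 0" --grip 62

```text
time_s: 2.2
tcp_pos: [0.2108, -0.5537, 0.3065]
ee_rot: [[-0.961, 0.277, -0.0], [0.277, 0.961, 0.0], [0.0, 0.0, -1.0]]
wrist_force: [0.1, 0.2, -0.6]
gripper_width: 0.713
gripper_force: 0.0
```

>>> jog_arm --pt "-0.49 0.98 0 0" --pt "-0.49 0.98 0 0" --pt "-0.49 0.98 0 0" --pt "-0.49 0.98 0 0" --pt "-0.49 0.98 0 0" --pt "-0.49 0.98 0 0" --pt "-0.49 0.98 0 0" --pt "-0.49 0.98 0 0" --pt "-0.49 0.98 0 0" --pt "-0.49 0.98 0 0"

```text
time_s: 3.2
tcp_pos: [0.3595, -0.3922, 0.3069]
ee_rot: [[-0.961, 0.276, 0.0], [0.276, 0.961, -0.0], [-0.0, -0.0, -1.0]]
wrist_force: [-0.4, -1.0, -0.0]
gripper_width: 0.711
gripper_force: 0.0
```

```bash
cat >> h.py <<'E'
YAW=.1199; CASE=np.array([.5641,.0901]); cR=np.array([[np.cos(YAW),-np.sin(YAW)],[np.sin(YAW),np.cos(YAW)]])
def c2w(x,y): return CASE+cR@np.array([x,y])/1000
def st():
    s=sense(); R=s["ee_rot"]; p=s["tcp_pos"]
    print("t",s["time_s"],"tcp",np.round(p,4),"yawY",round(np.degrees(np.arctan2(R[1,1],R[0,1])),2),"tipz",round(p[2]-.182,4),"case xy",np.round(cR.T@(p[:2]-CASE)*1000,1),"F",np.round(s["wrist_force"],1),"w",round(s["gripper_width"]*87,1),"gf",round(s["gripper_force"],1))
    return s
def go(xy=None,tipz=None,yaw=None):
    s=st(); R=s["ee_rot"]; p=s["tcp_pos"]; t=p.copy()
    if xy is not None: t[:2]=xy
    if tipz is not None: t[2]=tipz+.182
    print("shift units",np.round(R.T@(t-p)/.02,2))
    if yaw is not None:
        d=(yaw-np.degrees(np.arctan2(R[1,1],R[0,1]))+180)%360-180; print("turn units",round(-np.radians(d)/.08,2))
E
python3 -c "
from h import *
go((.4929,-.2475),.0015,74)"
```

```text
t 3.2 tcp [ 0.3595 -0.3922  0.3069] yawY 73.96 tipz 0.1249 case xy [-260.8 -454.4] F [-0.4 -1.  -0. ] w 61.8 gf 0.0
shift units [-4.41  8.8   6.17]
turn units -0.01
```

>>> jog_arm --pt "-0.49 0.98 0 0" --pt "-0.49 0.98 0 0" --pt "-0.49 0.98 0 0" --pt "-0.49 0.98 0 0" --pt "-0.49 0.98 0 0" --pt "-0.49 0.98 0.5 0" --pt "-0.49 0.98 0.5 0" --pt "-0.49 0.97 0.5 0" --pt "-0.49 0.97 0.5 0" --pt "0 0 0.8 0"

```text
time_s: 4.2
tcp_pos: [0.4944, -0.2467, 0.2513]
ee_rot: [[-0.962, 0.273, 0.004], [0.273, 0.962, -0.001], [-0.004, -0.0, -1.0]]
wrist_force: [-0.4, 0.8, -0.1]
gripper_width: 0.713
gripper_force: 0.0
```

```bash
python3 - <<'E'
from h import *
go((.4929,-.2475),.0015,74)
S=eyes.capture("side")
cv2.imwrite("pics/s2.png",cv2.resize(S[100:240,190:390],None,fx=4,fy=4,interpolation=cv2.INTER_CUBIC))
E
```

```text
t 4.2 tcp [ 0.4944 -0.2467  0.2513] yawY 74.14 tipz 0.0693 case xy [-109.5 -326.1] F [-0.4  0.8 -0.1] w 62.1 gf 0.0
shift units [ 0.08 -0.06  3.39]
turn units 0.03
```

View pics/s2.png

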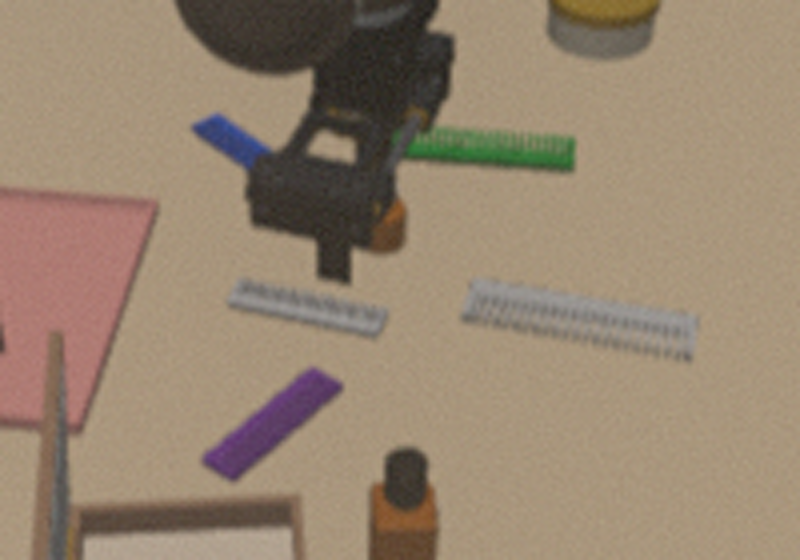

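The gripper's near finger hangs at crop (333,260) just above the comb (crop 230–385, 280–335), and bottle_c's body is clear behind. I'll descend and close.

>>> jog_arm --pt "0.08 -0.06 0.8 0" --pt "0 0 0.8 0" --pt "0 0 0.8 0" --pt "0 0 0.5 0" --pt "0 0 0.43 0" --pt "0 0 0 0"

```text
time_s: 4.85
tcp_pos: [0.4904, -0.2489, 0.1836]
ee_rot: [[-0.961, 0.276, -0.001], [0.276, 0.961, 0.0], [0.001, -0.0, -1.0]]
wrist_force: [-0.3, 0.1, -0.2]
gripper_width: 0.713
gripper_force: 0.0
```

>>> jog_arm --pt "0 0 0 0" --pt "0 0 0 0" --pt "0 0 0 0" --pt "0 0 0 0" --pt "0 0 0 0" --grip 15

```text
time_s: 5.35
tcp_pos: [0.4904, -0.2488, 0.1844]
ee_rot: [[-0.961, 0.276, 0.0], [0.276, 0.961, -0.0], [-0.0, 0.0, -1.0]]
wrist_force: [-0.3, 0.1, 0.8]
gripper_width: 0.342
gripper_force: 0.1
```

>>> jog_arm --pt "0 0 0 0" --pt "0 0 0 0" --pt "0 0 -0.5 0" --pt "0 0 -1 0" --pt "0 0 -1 0" --pt "0 0 -1 0" --pt "0 0 -1 -0.6" --pt "0 0 -1 -0.6" --pt "0 0 -1 -0.6" --pt "0 0 -1 -0.8"

```text
time_s: 6.35
tcp_pos: [0.49, -0.2487, 0.3356]
ee_rot: [[-0.998, 0.07, 0.0], [0.07, 0.998, 0.0], [-0.0, 0.0, -1.0]]
wrist_force: [-0.3, 0.2, -1.1]
gripper_width: 0.318
gripper_force: 30.0
```

>>> jog_arm --pt "0 0 -0.4 -1" --pt "0 0 0 -1" --pt "0 0 0 -1" --pt "0 0 0 -1" --pt "0 0 0 -1" --pt "0 0 0 -1" --pt "0 0 0 -1" --pt "0 0 0 -1" --pt "0 0 0 -1" --pt "0 0 0 -1"

```text
time_s: 7.35
tcp_pos: [0.4901, -0.2487, 0.3426]
ee_rot: [[-0.744, -0.668, 0.0], [-0.668, 0.744, 0.0], [-0.0, -0.0, -1.0]]
wrist_force: [0.0, -1.0, -0.0]
gripper_width: 0.317
gripper_force: 30.0
```

>>> jog_arm --pt "0 0 0 -1" --pt "0 0 0 -1" --pt "0 0 0 -1" --pt "0 0 0 -1" --pt "0 0 0 -1" --pt "0 0 0 -1" --pt "0 0 0 -1" --pt "0 0 0 -1" --pt "0 0 0 -1" --pt "0 0 0 -1"

```text
time_s: 8.35
tcp_pos: [0.4901, -0.2488, 0.3427]
ee_rot: [[-0.04, -0.999, 0.0], [-0.999, 0.04, 0.0], [-0.0, -0.0, -1.0]]
wrist_force: [-0.2, 0.2, 0.0]
gripper_width: 0.314
gripper_force: 30.0
```

```bash
python3 - <<'E'
from h import *
go(c2w(-45,-40),.16,186.87)
E
```

```text
t 8.35 tcp [ 0.4901 -0.2488  0.3427] yawY 177.73 tipz 0.1607 case xy [-114.  -327.6] F [-0.2  0.2  0. ] w 27.3 gf 30.0
shift units [-14.74  -1.12   0.04]
turn units -1.99
```

>>> jog_arm --pt "0 0 0 -1" --pt "0 0 0 -1" --pt "-0.96 -0.23 0 0" --pt "-0.96 -0.23 0 0" --pt "-0.96 -0.23 0 0" --pt "-0.96 -0.23 0 0" --pt "-0.96 -0.23 0 0" --pt "-0.96 -0.23 0 0" --pt "-0.96 -0.23 0 0" --pt "-0.96 -0.23 0 0"

```text
time_s: 9.35
tcp_pos: [0.5087, -0.0912, 0.3427]
ee_rot: [[0.117, -0.993, 0.0], [-0.993, -0.117, 0.0], [-0.0, -0.0, -1.0]]
wrist_force: [-0.1, -0.1, 0.3]
gripper_width: 0.313
gripper_force: 30.0
```

>>> jog_arm --pt "-0.96 -0.23 0 0" --pt "-0.96 -0.23 0 0" --pt "-0.96 -0.23 0 0" --pt "-0.96 -0.23 0 0" --pt "-0.96 -0.23 0 0" --pt "-0.96 -0.23 0 0" --pt "-0.96 -0.23 0 0" --pt "0 0 0 0"

```text
time_s: 10.15
tcp_pos: [0.5254, 0.0469, 0.3427]
ee_rot: [[0.119, -0.993, 0.001], [-0.993, -0.119, 0.0], [-0.0, -0.001, -1.0]]
wrist_force: [0.2, -0.2, -0.2]
gripper_width: 0.314
gripper_force: 30.0
```

```bash
python3 - <<'E'
from h import *
go(c2w(-45,-40),.10,186.87)
S=eyes.capture("side"); cv2.imwrite("pics/s3.png",cv2.resize(S[100:340,150:400],None,fx=2.5,fy=2.5,interpolation=cv2.INTER_CUBIC))
E
```

```text
t 10.15 tcp [0.5254 0.0469 0.3427] yawY -173.14 tipz 0.1607 case xy [-43.6 -38.3] F [ 0.2 -0.2 -0.2] w 27.3 gf 30.0
shift units [0.09 0.07 3.03]
turn units -0.0
```

View pics/s3.png

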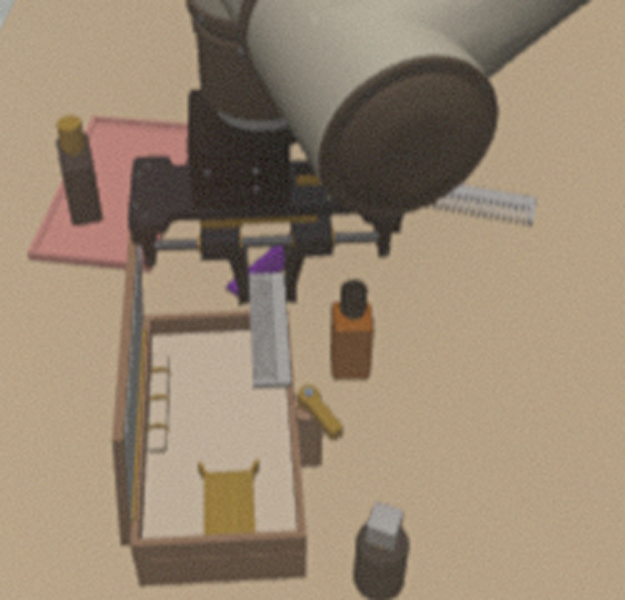

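The picture shows the comb held level in the gripper (crop 250–292, 275–386) above the tray. The gripper's wide body runs along case x, and the lid is just beyond it on the left. I'll check where the comb tip is, then descend and push the lid back with the body end.

```bash
python3 - <<'E'
from h import *
P=atz("side",np.array([[255,386],[292,384]])/2.5-.3+[150,100],.1665)[:,:2]
print([(cR.T@(p-CASE)*1000).round(1) for p in P])
for n in("side",):
  for d in eyes.outline_of(n,"comb"):
    ys,xs=np.nonzero(d["mask"]); Q=atz(n,np.c_[xs,ys],.1665)[:,:2]; Q=(Q-CASE)@cR*1000
    if abs(Q[:,0].mean()+44)<25: print(d["conf"],[(round(y0),Q[(Q[:,1]>y0)&(Q[:,1]<y0+10),0].mean().round(1),np.ptp(Q[(Q[:,1]>y0)&(Q[:,1]<y0+10),0]).round(1)) for y0 in range(-20,50,10)],Q[:,1].max())
E
```

```text
[array([-31.6,  56.8]), array([-57.8,  56.4])]
0.97 [(-20, np.float64(-43.5), np.float64(26.8)), (-10, np.float64(-43.5), np.float64(26.7)), (0, np.float64(-43.0), np.float64(26.5)), (10, np.float64(-43.9), np.float64(27.9)), (20, np.float64(-44.3), np.float64(26.0)), (30, np.float64(-44.4), np.float64(25.6)), (40, np.float64(-43.8), np.float64(23.6))] 57.7697373244682<stdin>:7: RuntimeWarning: Mean of empty slice.
  ret = ret.dtype.type(ret / rcount)
Traceback (most recent call last):
ValueError: zero-size array to reduction operation maximum which has no identity
```

>>> jog_arm --pt "0 0 1 0" --pt "0 0 1 0" --pt "0 0 1 0" --pt "0 -0.5 0 0" --pt "0 -0.5 0 0" --pt "0 -0.4 0 0" --pt "0 -0.3 0 0"

```text
time_s: 10.95
tcp_pos: [0.5598, 0.0491, 0.2828]
ee_rot: [[0.116, -0.993, 0.0], [-0.993, -0.116, 0.0], [-0.0, -0.0, -1.0]]
wrist_force: [-2.6, -1.1, -0.5]
gripper_width: 0.31
gripper_force: 30.0
```

>>> jog_arm --pt "0 -0.25 0 0" --pt "0 -0.25 0 0" --pt "0 -0.1 0 0" --pt "0 0 0 0"

```text
time_s: 11.35
tcp_pos: [0.5714, 0.0508, 0.2824]
ee_rot: [[0.117, -0.993, 0.001], [-0.993, -0.117, 0.0], [-0.0, -0.001, -1.0]]
wrist_force: [0.0, 0.9, -0.7]
gripper_width: 0.316
gripper_force: 30.0
```

```bash
python3 - <<'E'
from h import *
go(c2w(-21,-40),.0435,186.87)
S=eyes.capture("side"); cv2.imwrite("pics/s4.png",cv2.resize(S[100:340,150:400],None,fx=2.5,fy=2.5,interpolation=cv2.INTER_CUBIC))
E
```

```text
t 11.35 tcp [0.5714 0.0508 0.2824] yawY -173.28 tipz 0.1004 case xy [  2.6 -39.9] F [ 0.   0.9 -0.7] w 27.5 gf 30.0
shift units [0.01 1.18 2.84]
turn units -0.03
```

View pics/s4.png

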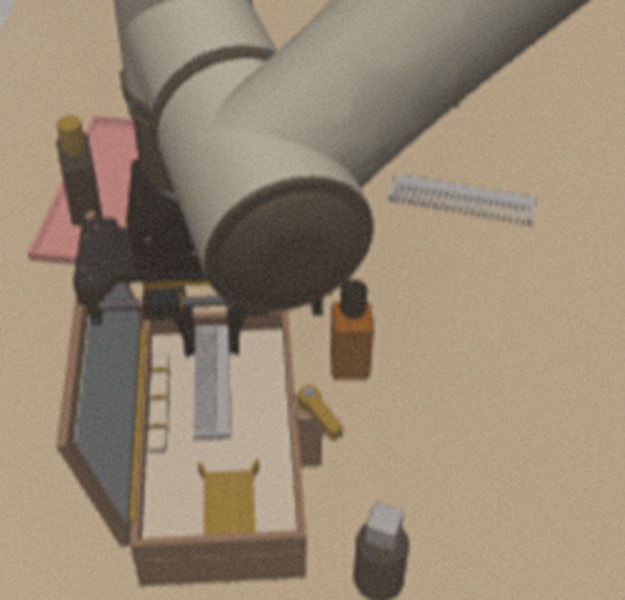

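>>> jog_arm --pt "0.5 0.53 0 0" --pt "0.52 0.53 0 0" --pt "0 0 0 0.73" --pt "0 0 0 0.73" --pt "0 0 0.7 0" --pt "0 0 0.7 0" --pt "0 0 0.7 0" --pt "0 0 0.5 0" --pt "0 0 0 0"

```text
time_s: 12.3
tcp_pos: [0.5513, 0.0272, 0.2291]
ee_rot: [[-0.0, -1.0, -0.003], [-1.0, 0.0, -0.001], [0.001, 0.003, -1.0]]
wrist_force: [0.1, 0.6, 0.5]
gripper_width: 0.317
gripper_force: 30.0
```

```bash
python3 - <<'E'
from h import *
go(c2w(-18.5,-60.4),.0435,180.2)
S=eyes.capture("side"); np.save("s5.npy",S); cv2.imwrite("pics/s5.png",cv2.resize(S[215:320,170:290],None,fx=5,fy=5,interpolation=cv2.INTER_CUBIC))
def lidpt(th,y,off,l=130):
    q=c2w(65-l*np.cos(th)*1+off*np.sin(th),y); return np.r_[q,.0615+(l*np.sin(th)+off*np.cos(th))/1000]
for off in(0,7):
  q=least_squares(lambda th:(proj("side",lidpt(th[0],115,off))[0]-[174.5,278.5]),[1.8]); print("lid",off,q.x,q.fun)
E
```

```text
t 12.3 tcp [0.5513 0.0272 0.2291] yawY 179.98 tipz 0.0471 case xy [-20.2 -61. ] F [0.1 0.6 0.5] w 27.5 gf 30.0
shift units [-0.04 -0.08  0.18]
turn units -0.05
lid 0 [1.8065098] [-0.22238567 -1.15608127]
lid 7 [1.75230017] [-0.23586531 -1.22778102]
```

View pics/s5.png

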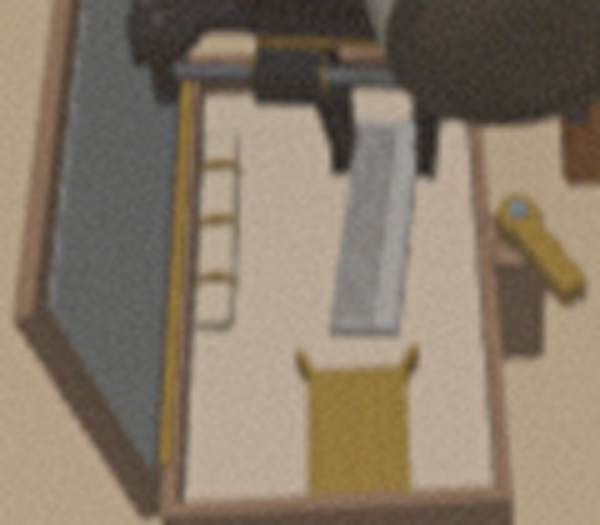

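The picture shows the comb tip at crop (332–400, 328) and the sleeve mouth at (308–408, 368). The tip sits about 3.5 mm too far toward -x and 10 mm short of the cheeks. I'll correct with a small turn and shift, then measure numerically.

>>> jog_arm --pt "0 -0.05 0.1 0.4" --pt "0 0 0.12 0" --pt "0 0 0 0"

```text
time_s: 12.65
tcp_pos: [0.5532, 0.0279, 0.2261]
ee_rot: [[-0.031, -1.0, 0.0], [-1.0, 0.031, 0.0], [-0.0, -0.0, -1.0]]
wrist_force: [-0.3, 0.0, -0.2]
gripper_width: 0.317
gripper_force: 30.0
```

```bash
cat >> h.py <<'E'
def rel(z=.0525):
    S=eyes.capture("side"); 
    H=cv2.cvtColor(S,cv2.COLOR_BGR2HSV); B=(H[...,1]>150)&(H[...,0]>15)&(H[...,0]<32)
    ys,xs=np.nonzero(B); Q=(atz("side",np.c_[xs,ys],.054)[:,:2]-CASE)@cR*1000
    k=(abs(Q[:,0]+8)<30)&(Q[:,1]>55)&(Q[:,1]<95)
    print("sleeve x mid",[round((Q[k&(abs(Q[:,1]-y)<4),0].min()+Q[k&(abs(Q[:,1]-y)<4),0].max())/2,1) for y in(60,70,80)])
    k=abs(Q[:,0]+8)<14; print("roof y front",np.percentile(Q[k&(Q[:,1]>30)&(Q[:,1]<115),1],1).round(1))
    for d in eyes.outline_of("side","comb"):
        ys,xs=np.nonzero(d["mask"]); P=(atz("side",np.c_[xs,ys],z)[:,:2]-CASE)@cR*1000
        if abs(P[:,0].mean()+12)<35 and abs(P[:,1].mean())<60:
            L=[(y,*(np.percentile(P[abs(P[:,1]-y)<4,0],[3,97]).round(1))) for y in range(-60,60,10) if (abs(P[:,1]-y)<4).sum()>8]
            print(round(d["conf"],2),"ymin/max",P[:,1].min().round(1),P[:,1].max().round(1)); [print(l[0],l[1],l[2],"mid",round((l[1]+l[2])/2,1)) for l in L]
E
python3 - <<'E'
from h import *
st(); rel()
E
```

```text
t 12.65 tcp [0.5532 0.0279 0.2261] yawY 178.22 tipz 0.0441 case xy [-18.2 -60.5] F [-0.3  0.  -0.2] w 27.6 gf 30.0
sleeve x mid [np.float64(-6.7), np.float64(-7.5), np.float64(-7.4)]
roof y front 54.7
0.75 ymin/max -74.8 37.8
-60 -30.5 -6.7 mid -18.6
-50 -30.3 -4.5 mid -17.4
-40 -30.0 -4.3 mid -17.2
-30 -27.6 -2.2 mid -14.9
-20 -25.2 -0.0 mid -12.6
-10 -25.0 0.0 mid -12.5
0 -24.2 2.1 mid -11.0
10 -22.4 4.2 mid -9.1
20 -20.2 5.5 mid -7.4
30 -20.0 7.6 mid -6.2
40 -15.2 1.6 mid -6.8
```

>>> jog_arm --pt "-0.16 0.06 0.05 0" --pt "-0.16 0.03 0 0" --pt "-0.16 0.03 0 0" --pt "-0.16 0.03 0 0" --pt "-0.17 0.03 0 0" --pt "-0.17 0.03 0 0" --pt "0 0 0 0"

```text
time_s: 13.45
tcp_pos: [0.5497, 0.0482, 0.2248]
ee_rot: [[-0.031, -1.0, 0.0], [-1.0, 0.031, 0.0], [-0.0, -0.0, -1.0]]
wrist_force: [0.4, -0.6, -0.4]
gripper_width: 0.314
gripper_force: 30.0
```

```bash
python3 - <<'E'
from h import *
st(); rel(.0515)
E
```

```text
t 13.45 tcp [0.5497 0.0482 0.2248] yawY 178.23 tipz 0.0428 case xy [-19.3 -39.9] F [ 0.4 -0.6 -0.4] w 27.3 gf 30.0
sleeve x mid [np.float64(-7.6), np.float64(-7.6), np.float64(-8.4)]
roof y front 54.4
0.91 ymin/max -53.1 48.9
-50 -28.3 -8.4 mid -18.4
-40 -31.8 -6.4 mid -19.1
-30 -31.8 -4.2 mid -18.0
-20 -31.4 -2.1 mid -16.8
-10 -30.6 -2.0 mid -16.3
0 -28.8 -2.0 mid -15.4
10 -26.4 0.1 mid -13.2
20 -24.2 2.2 mid -11.0
30 -23.1 4.2 mid -9.5
40 -21.7 6.2 mid -7.8
50 -18.5 3.1 mid -7.7
```

>>> jog_arm --pt "0 0 0.04 0" --pt "0 0 0 0" --pt "0 0 0 0" --pt "0 0 -0.2 0" --pt "0 0 -0.5 0" --pt "0 0 -1 0" --pt "0 0 -1 0" --pt "0 0 -1 0" --pt "0 0 -1 0" --pt "0 0 0 0" --grip 40

```text
time_s: 14.55
tcp_pos: [0.5505, 0.0478, 0.322]
ee_rot: [[-0.031, -0.999, 0.008], [-1.0, 0.031, 0.002], [-0.002, -0.008, -1.0]]
wrist_force: [-0.6, -0.7, 0.4]
gripper_width: 0.456
gripper_force: 0.0
```

>>> jog_arm --pt "0 0 0 1" --pt "0 0 0 1" --pt "0 0 0 1" --pt "0 0 0 1" --pt "0 0 0 1" --pt "0 0 0 1" --pt "0 0 0 1" --pt "0 0 0 1" --pt "0 0 0 1" --pt "0 0 0 1" --grip 0

```text
time_s: 15.55
tcp_pos: [0.5494, 0.0476, 0.3177]
ee_rot: [[-0.741, -0.671, -0.001], [-0.671, 0.741, -0.0], [0.001, 0.0, -1.0]]
wrist_force: [-0.1, -0.5, 0.0]
gripper_width: 0.006
gripper_force: 0.0
```

>>> jog_arm --pt "0 0 0 1" --pt "0 0 0 1" --pt "0 0 0 1" --pt "0 0 0 1" --pt "0 0 0 1" --pt "0 0 0 1" --pt "0 0 0 1" --pt "0 0 0 0.7" --pt "0 0 0 0"

```text
time_s: 16.45
tcp_pos: [0.5495, 0.0476, 0.3177]
ee_rot: [[-0.992, -0.123, -0.001], [-0.123, 0.992, -0.0], [0.001, 0.0, -1.0]]
wrist_force: [-0.2, 0.3, -0.1]
gripper_width: 0.006
gripper_force: 0.0
```

```bash
python3 - <<'E'
from h import *
go(c2w(-10,-81),.043,96.87); rel(.048)
E
```

```text
t 16.45 tcp [0.5495 0.0476 0.3177] yawY 97.05 tipz 0.1357 case xy [-19.6 -40.5] F [-0.2  0.3 -0.1] w 0.5 gf 0.0
shift units [-0.48 -2.03  4.63]
turn units 0.04
sleeve x mid [np.float64(-7.7), np.float64(-7.5), np.float64(-8.3)]
roof y front 54.4
0.78 ymin/max -55.7 46.7
-50 -32.4 -10.7 mid -21.5
-40 -32.1 -8.4 mid -20.2
-30 -31.7 -6.4 mid -19.0
-20 -29.3 -6.1 mid -17.7
-10 -29.0 -3.9 mid -16.4
0 -26.7 -2.1 mid -14.4
10 -26.3 -1.7 mid -14.0
20 -24.0 0.3 mid -11.8
30 -23.8 2.4 mid -10.7
40 -21.6 2.4 mid -9.6
```

>>> jog_arm --pt "-0.24 -1 0 0" --pt "-0.24 -1 0 0" --pt "0 -0.08 1 0" --pt "0 0 1 0" --pt "0 0 1 0" --pt "0 0 0.8 0" --pt "0 0 0.5 0" --pt "0 0 0.3 0" --pt "0 0 0 0"

```text
time_s: 17.45
tcp_pos: [0.5643, 0.0076, 0.2254]
ee_rot: [[-0.992, -0.123, -0.001], [-0.123, 0.992, -0.0], [0.001, -0.0, -1.0]]
wrist_force: [0.8, -0.3, -0.5]
gripper_width: 0.002
gripper_force: 0.0
```

>>> jog_arm --pt "0 0.3 0 0" --pt "0 0.25 0 0" --pt "0 0.25 0 0" --pt "0 0.25 0 0" --pt "0 0.25 0 0"

```text
time_s: 17.95
tcp_pos: [0.5611, 0.0339, 0.2263]
ee_rot: [[-0.992, -0.123, 0.001], [-0.123, 0.992, 0.0], [-0.001, 0.0, -1.0]]
wrist_force: [0.5, -1.1, -0.2]
gripper_width: 0.006
gripper_force: 0.3
```

```bash
python3 - <<'E'
from h import *
st(); rel(.048)
E
```

```text
t 17.95 tcp [0.5611 0.0339 0.2263] yawY 97.08 tipz 0.0443 case xy [ -9.7 -55.4] F [ 0.5 -1.1 -0.2] w 0.5 gf 0.3
sleeve x mid [np.float64(-7.7), np.float64(-8.4), np.float64(-8.4)]
roof y front 54.4
0.58 ymin/max -18.1 46.7
-20 -30.7 -10.9 mid -20.8
-10 -31.1 -6.0 mid -18.6
0 -30.4 -3.9 mid -17.2
10 -28.4 -1.7 mid -15.0
20 -27.6 -0.2 mid -13.9
30 -25.8 0.4 mid -12.7
40 -23.6 2.4 mid -10.6
```

>>> jog_arm --pt "0 0.15 0.1 0" --pt "0 0.2 0 0" --pt "0 0.2 0 0" --pt "0 0.2 0 0"

```text
time_s: 18.45
tcp_pos: [0.5595, 0.0464, 0.224]
ee_rot: [[-0.992, -0.124, -0.002], [-0.124, 0.992, -0.005], [0.002, -0.005, -1.0]]
wrist_force: [4.7, -20.6, 0.4]
gripper_width: 0.004
gripper_force: 10.6
```

```bash
python3 - <<'E'
from h import *
st(); rel(.048)
E
```

```text
t 18.45 tcp [0.5595 0.0464 0.224 ] yawY 97.13 tipz 0.042 case xy [ -9.8 -42.8] F [  4.7 -20.6   0.4] w 0.4 gf 10.6
sleeve x mid [np.float64(-7.6), np.float64(-7.6), np.float64(-8.3)]
roof y front 54.5
0.63 ymin/max -1.8 46.8
0 -28.7 -7.4 mid -18.0
10 -28.4 -4.0 mid -16.2
20 -28.1 -2.1 mid -15.1
30 -25.8 -0.1 mid -13.0
40 -25.5 0.4 mid -12.6
```

>>> jog_arm --pt "0 -0.3 0 0" --pt "0 0 -0.9 0" --pt "0 0 -0.9 0" --pt "0.6 0.8 0 0" --pt "0.6 0.8 0 0" --pt "0.56 0.8 0 0" --pt "0 0 0 0"

```text
time_s: 19.25
tcp_pos: [0.5179, 0.0868, 0.26]
ee_rot: [[-0.992, -0.125, -0.001], [-0.125, 0.992, 0.001], [0.001, 0.001, -1.0]]
wrist_force: [-0.5, -0.7, -0.4]
gripper_width: 0.009
gripper_force: 0.0
```

```bash
python3 - <<'E'
from h import *
go(c2w(-45,-2),.042,96.87); rel(.048)
E
```

```text
t 19.25 tcp [0.5179 0.0868 0.26  ] yawY 97.17 tipz 0.078 case xy [-46.2   2.2] F [-0.5 -0.7 -0.4] w 0.8 gf 0.0
shift units [-0.06 -0.21  1.8 ]
turn units 0.07
sleeve x mid [np.float64(-7.6), np.float64(-7.5), np.float64(-8.4)]
roof y front 54.3
0.55 ymin/max 7.1 46.7
20 -25.8 -1.7 mid -13.8
30 -25.8 0.4 mid -12.7
40 -23.6 1.6 mid -11.0
```

>>> jog_arm --pt "-0.04 -0.3 0.6 0.07" --pt "0 0 0.6 0" --pt "0 0 0.5 0" --pt "0 0 0.1 0" --pt "0 0 0 0"

```text
time_s: 19.85
tcp_pos: [0.5207, 0.0793, 0.2229]
ee_rot: [[-0.993, -0.117, -0.002], [-0.117, 0.993, -0.001], [0.002, -0.001, -1.0]]
wrist_force: [0.3, 0.9, -0.6]
gripper_width: 0.002
gripper_force: 0.0
```

>>> jog_arm --pt "-0.15 0 0 0" --pt "-0.15 0 0 0" --pt "-0.15 0 0 0" --pt "-0.1 0 0 0" --pt "0 0 0 0"

```text
time_s: 20.35
tcp_pos: [0.532, 0.0811, 0.2239]
ee_rot: [[-0.993, -0.117, 0.0], [-0.117, 0.993, 0.0], [-0.0, 0.0, -1.0]]
wrist_force: [0.0, 0.1, 0.1]
gripper_width: 0.003
gripper_force: 0.0
```

```bash
python3 - <<'E'
from h import *
st(); rel(.048)
E
```

```text
t 20.35 tcp [0.532  0.0811 0.2239] yawY 96.73 tipz 0.0419 case xy [-32.9  -5.1] F [0.  0.1 0.1] w 0.2 gf 0.0
sleeve x mid [np.float64(-8.6), np.float64(-8.5), np.float64(-8.4)]
roof y front 54.3
0.49 ymin/max 38.7 46.6
40 -19.5 2.4 mid -8.6
```

>>> jog_arm --pt "-0.06 0 0 0" --pt "0 0 0 0" --pt "0.2 0 0 0" --pt "0 0 -0.9 0" --pt "0 0 -0.9 0" --pt "-0.7 -0.8 0 0" --pt "-0.6 -0.8 0 0" --pt "0 -0.8 0 0" --pt "0 0 0 0"

```text
time_s: 21.35
tcp_pos: [0.5597, 0.0344, 0.2595]
ee_rot: [[-0.993, -0.115, -0.002], [-0.115, 0.993, -0.0], [0.002, -0.0, -1.0]]
wrist_force: [-0.1, -0.2, -0.1]
gripper_width: 0.009
gripper_force: 0.0
```

```bash
python3 - <<'E'
from h import *
go(c2w(-8,-52),.042,96.87); rel(.048)
E
```

```text
t 21.35 tcp [0.5597 0.0344 0.2595] yawY 96.59 tipz 0.0775 case xy [-11.  -54.8] F [-0.1 -0.2 -0.1] w 0.8 gf 0.0
shift units [-0.15  0.14  1.78]
turn units -0.06
sleeve x mid [np.float64(-8.6), np.float64(-6.6), np.float64(-8.3)]
roof y front 54.2
0.63 ymin/max -31.1 46.7
-30 -17.4 7.1 mid -5.1
-20 -20.8 8.0 mid -6.4
-10 -20.6 8.6 mid -6.0
0 -20.4 8.6 mid -5.9
10 -20.2 6.5 mid -6.8
20 -20.0 6.4 mid -6.8
30 -19.8 6.4 mid -6.7
40 -20.6 4.4 mid -8.1
```

>>> jog_arm --pt "-0.2 0.1 0.6 -0.06" --pt "0 0 0.6 0" --pt "0 0 0.5 0" --pt "0 0 0.08 0" --pt "0 0.3 0 0" --pt "0 0.3 0 0" --pt "0 0.2 0 0" --pt "0 0.2 0 0" --pt "0 0.2 0 0" --pt "0 0.2 0 0"

```text
time_s: 22.45
tcp_pos: [0.5606, 0.0666, 0.2246]
ee_rot: [[-0.993, -0.122, 0.0], [-0.122, 0.993, 0.0], [-0.0, -0.0, -1.0]]
wrist_force: [0.4, 0.2, -0.6]
gripper_width: 0.005
gripper_force: 0.3
```

>>> jog_arm --pt "0 0.15 0 0" --pt "0 0.1 0 0" --pt "0 0 0 0"

```text
time_s: 22.75
tcp_pos: [0.56, 0.0715, 0.2243]
ee_rot: [[-0.992, -0.122, 0.0], [-0.122, 0.992, 0.0], [-0.0, 0.0, -1.0]]
wrist_force: [-0.7, -0.2, -0.1]
gripper_width: 0.004
gripper_force: 0.0
```

```bash
python3 - <<'E'
from h import *
go(c2w(-8,-16),.042,96.87); rel(.048)
E
```

```text
t 22.75 tcp [0.56   0.0715 0.2243] yawY 97.03 tipz 0.0423 case xy [ -6.3 -17.9] F [-0.7 -0.2 -0.1] w 0.4 gf 0.0
shift units [0.09 0.1  0.02]
turn units 0.03
sleeve x mid [np.float64(-7.6), np.float64(-8.5), np.float64(-8.4)]
roof y front 54.0
0.53 ymin/max 24.1 46.5
30 -19.1 6.4 mid -6.4
40 -19.6 6.4 mid -6.6
```

Keep pushing gently until the stop answers.

>>> jog_arm --pt "0 0.1 0 0" --pt "0 0.1 0 0" --pt "0 0.05 0 0" --pt "0 0 0 0"

```text
time_s: 23.25
tcp_pos: [0.5594, 0.0764, 0.2243]
ee_rot: [[-0.993, -0.122, -0.0], [-0.122, 0.993, 0.0], [0.0, 0.0, -1.0]]
wrist_force: [0.3, -0.2, 0.1]
gripper_width: 0.004
gripper_force: 0.0
```

>>> jog_arm --pt "0 0.1 0 0" --pt "0 0.05 0 0" --pt "0 0.05 0 0" --pt "0 0 0 0"

```text
time_s: 23.65
tcp_pos: [0.5589, 0.0804, 0.2244]
ee_rot: [[-0.993, -0.122, 0.0], [-0.122, 0.993, 0.0], [-0.0, 0.0, -1.0]]
wrist_force: [0.2, 0.3, 0.4]
gripper_width: 0.006
gripper_force: 0.0
```

```bash
python3 - <<'E'
from h import *
st()
T=eyes.capture("side"); cv2.imwrite("pics/s6.png",cv2.resize(T[190:330,170:310],None,fx=4.2,fy=4.2,interpolation=cv2.INTER_CUBIC))
E
```

```text
t 23.65 tcp [0.5589 0.0804 0.2244] yawY 97.02 tipz 0.0424 case xy [-6.3 -9.1] F [0.2 0.3 0.4] w 0.5 gf 0.0
```

View pics/s6.png

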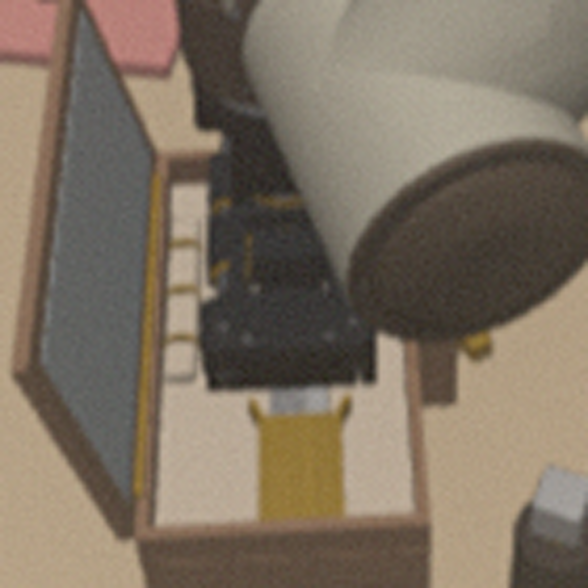

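The comb (crop 270–330, 390–412) runs straight into the sleeve. It hasn't hit the stop yet, so I'll keep pushing.

>>> jog_arm --pt "0 0.06 0 0" --pt "0 0.05 0 0" --pt "0 0.05 0 0" --pt "0 0 0 0"

```text
time_s: 24.1
tcp_pos: [0.5585, 0.0816, 0.2244]
ee_rot: [[-0.993, -0.122, -0.002], [-0.122, 0.993, -0.003], [0.002, -0.003, -1.0]]
wrist_force: [2.1, -8.7, 0.8]
gripper_width: 0.003
gripper_force: 4.7
```

>>> jog_arm --pt "0 -0.3 0 0" --pt "0 -0.2 -0.5 0" --pt "0 0 -1 0" --pt "0 0 -1 0" --pt "0 0 -1 0" --pt "0 0 -1 0" --pt "0 0 -1 0" --pt "0 0 -1 0" --pt "0 0 -1 0" --pt "0 0 -1 0"

```text
time_s: 25.1
tcp_pos: [0.5595, 0.0736, 0.3961]
ee_rot: [[-0.992, -0.122, 0.001], [-0.122, 0.992, 0.001], [-0.001, 0.001, -1.0]]
wrist_force: [0.0, -0.3, 0.2]
gripper_width: 0.01
gripper_force: 0.0
```

```bash
python3 - <<'E'
from h import *
go(c2w(138,0),.165,96.87); rel(.048)
E
```

```text
t 25.1 tcp [0.5595 0.0736 0.3961] yawY 97.03 tipz 0.2141 case xy [ -6.6 -15.9] F [ 0.  -0.3  0.2] w 0.9 gf 0.0
shift units [-7.23  0.77  2.47]
turn units 0.03
sleeve x mid [np.float64(-6.7), np.float64(-7.5), np.float64(-8.4)]
roof y front 54.3
0.5 ymin/max 2.1 46.6
10 -20.2 4.2 mid -8.0
20 -20.0 4.4 mid -7.8
30 -19.8 6.4 mid -6.7
40 -19.6 4.4 mid -7.6
```

>>> jog_arm --pt "-0.9 0.1 0 0" --pt "-0.9 0.1 0 0" --pt "-0.9 0.1 0 0" --pt "-0.9 0.1 0 0" --pt "-0.9 0.1 0 0" --pt "-0.9 0.1 0 0" --pt "-0.9 0.1 0 0" --pt "-0.95 0.1 0 0" --pt "0 0 0 0"

```text
time_s: 26.1
tcp_pos: [0.703, 0.1076, 0.3925]
ee_rot: [[-0.993, -0.122, -0.001], [-0.122, 0.993, 0.0], [0.001, 0.0, -1.0]]
wrist_force: [-1.3, 0.8, -0.7]
gripper_width: 0.004
gripper_force: 0.0
```

>>> jog_arm --pt "0 0 0.7 0" --pt "0 0 0.7 0" --pt "0 0 0.7 0" --pt "0 0 0.35 0" --pt "0.5 0 0 0" --pt "0.5 0 0 0" --pt "0.5 0 0 0" --pt "0.5 0 0 0" --pt "0.5 0 0 0"

```text
time_s: 27.0
tcp_pos: [0.6517, 0.101, 0.3474]
ee_rot: [[-0.992, -0.123, 0.005], [-0.123, 0.992, 0.001], [-0.005, 0.001, -1.0]]
wrist_force: [1.0, -0.3, 2.1]
gripper_width: 0.005
gripper_force: 1.3
```

>>> jog_arm --pt "0.5 0 0 0" --pt "0.5 0 0 0" --pt "0.5 0 0 0" --pt "0.5 0 0 0" --pt "0.5 0 0 0" --pt "0.5 0 0 0" --pt "0.5 0 0 0" --pt "0.4 0 0 0"

```text
time_s: 27.8
tcp_pos: [0.5736, 0.0913, 0.3453]
ee_rot: [[-0.993, -0.122, -0.001], [-0.122, 0.993, -0.0], [0.001, -0.0, -1.0]]
wrist_force: [2.6, 0.4, -0.4]
gripper_width: 0.009
gripper_force: 0.7
```

```bash
python3 - <<'E'
from h import *
st()
T=eyes.capture("side"); cv2.imwrite("pics/s7.png",cv2.resize(T[150:330,150:330],None,fx=3.2,fy=3.2,interpolation=cv2.INTER_CUBIC))
E
```

```text
t 27.8 tcp [0.5736 0.0913 0.3453] yawY 97.01 tipz 0.1633 case xy [9.6 0. ] F [ 2.6  0.4 -0.4] w 0.8 gf 0.7
```

View pics/s7.png

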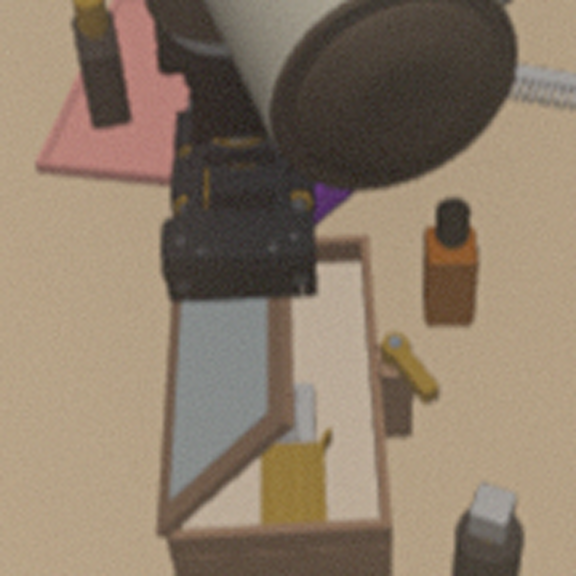

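The lid is about two-thirds up and swinging in, its free edge at crop (280,430). The comb is still in the sleeve and the bottles are untouched. I'll follow the arc down.

>>> jog_arm --pt "0.38 0 0.28 0" --pt "0.37 0 0.27 0" --pt "0.33 0 0.33 0" --pt "0.32 0 0.32 0" --pt "0.28 0 0.38 0" --pt "0.27 0 0.37 0" --pt "0.2 0 0.4 0" --pt "0.2 0 0.4 0" --pt "0 0 0 0"

```text
time_s: 28.75
tcp_pos: [0.527, 0.0854, 0.2887]
ee_rot: [[-0.993, -0.122, -0.004], [-0.122, 0.993, -0.001], [0.004, -0.001, -1.0]]
wrist_force: [-0.4, 0.2, 0.7]
gripper_width: 0.008
gripper_force: 0.0
```

>>> jog_arm --pt "0.15 0 0.43 0" --pt "0.15 0 0.42 0" --pt "0.07 0 0.42 0" --pt "0.06 0 0.4 0" --pt "0 0 0.25 0" --pt "0 0 0.1 0" --pt "0 0 0 0"

```text
time_s: 29.45
tcp_pos: [0.5191, 0.0847, 0.2515]
ee_rot: [[-0.992, -0.123, -0.001], [-0.123, 0.992, -0.001], [0.001, -0.001, -1.0]]
wrist_force: [-5.7, 0.7, 13.8]
gripper_width: 0.006
gripper_force: 7.0
```

```bash
python3 -c "
from h import *
st()"
```

```text
t 29.45 tcp [0.5191 0.0847 0.2515] yawY 97.06 tipz 0.0695 case xy [-45.3   0. ] F [-5.7  0.7 13.8] w 0.6 gf 7.0
```

>>> jog_arm --pt "0 0 -0.9 0" --pt "0 0 -0.9 0" --pt "0.8 0.2 0 0" --pt "0.8 0.2 0 0" --pt "0.8 0.2 0 0" --pt "0.75 0.25 0 0" --pt "0 0 0 0"

```text
time_s: 30.15
tcp_pos: [0.4532, 0.0935, 0.2855]
ee_rot: [[-0.992, -0.123, -0.002], [-0.123, 0.992, -0.001], [0.002, -0.0, -1.0]]
wrist_force: [0.4, 0.0, -0.5]
gripper_width: 0.006
gripper_force: 0.0
```

```bash
python3 - <<'E'
from h import *
go(c2w(-108,17),.0745,96.87)
S=eyes.capture("side"); cv2.imwrite("pics/s8.png",cv2.resize(S[190:340,170:330],None,fx=3.75,fy=3.75,interpolation=cv2.INTER_CUBIC))
E
```

```text
t 30.15 tcp [0.4532 0.0935 0.2855] yawY 97.05 tipz 0.1035 case xy [-109.7   16.7] F [ 0.4  0.  -0.5] w 0.5 gf 0.0
shift units [-0.09  0.02  1.45]
turn units 0.04
```

View pics/s8.png

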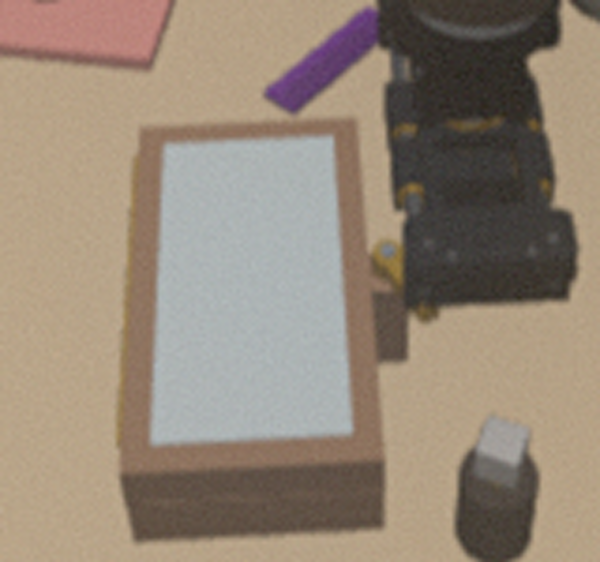

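The lid is flat shut, and the turnbutton still points outward at crop (385–435, 250–315). I'll turn it clockwise.

>>> jog_arm --pt "0 0 0.7 0" --pt "0 0 0.7 0" --pt "0 0 0.03 0" --pt "-0.32 0.22 0 0" --pt "-0.32 0.22 0 0" --pt "-0.32 0.23 0 0" --pt "-0.28 0.11 0 0" --pt "-0.27 0.11 0 0"

```text
time_s: 31.0
tcp_pos: [0.4831, 0.1156, 0.2574]
ee_rot: [[-0.993, -0.122, -0.0], [-0.122, 0.993, 0.0], [0.0, 0.0, -1.0]]
wrist_force: [-1.4, -1.6, -0.3]
gripper_width: 0.004
gripper_force: 0.7
```

>>> jog_arm --pt "-0.33 -0.01 0 0" --pt "-0.32 -0.02 0 0" --pt "-0.33 -0.19 0 0" --pt "-0.32 -0.2 0 0" --pt "-0.2 -0.2 0 0" --pt "-0.2 -0.25 0 0" --pt "0 0 0 0"

```text
time_s: 31.7
tcp_pos: [0.5193, 0.1015, 0.2575]
ee_rot: [[-0.993, -0.121, 0.001], [-0.121, 0.993, 0.0], [-0.001, 0.0, -1.0]]
wrist_force: [-0.9, 1.2, 0.5]
gripper_width: 0.002
gripper_force: 0.0
```

```bash
python3 - <<'E'
from h import *
go(c2w(-45,13),.0745,96.87)
for d in eyes.spot_in("side","latch") if eyes.capture("side") is not None else []: print(d["conf"],(cR.T@(np.array(d["centre"])[:2]-CASE)*1000).round(1),d["centre"][2])
E
```

```text
t 31.7 tcp [0.5193 0.1015 0.2575] yawY 96.96 tipz 0.0755 case xy [-43.1  16.7] F [-0.9  1.2  0.5] w 0.2 gf 0.0
shift units [ 0.09 -0.18  0.05]
turn units 0.02
```

>>> jog_arm --pt "0 -0.1 0 0" --pt "0 -0.1 0 0" --pt "0 0 0 0"

```text
time_s: 32.1
tcp_pos: [0.519, 0.0992, 0.2575]
ee_rot: [[-0.993, -0.122, 0.002], [-0.122, 0.993, 0.003], [-0.002, 0.003, -1.0]]
wrist_force: [-0.9, 6.3, -0.2]
gripper_width: 0.008
gripper_force: 3.3
```

>>> jog_arm --pt "0 -0.06 0 0" --pt "0 0 0 0"

```text
time_s: 32.3
tcp_pos: [0.5191, 0.0988, 0.2576]
ee_rot: [[-0.993, -0.122, 0.002], [-0.122, 0.993, 0.004], [-0.003, 0.004, -1.0]]
wrist_force: [-2.1, 10.2, -0.4]
gripper_width: 0.004
gripper_force: 5.2
```

>>> jog_arm --pt "0 0.4 0 0" --pt "0 0.4 0 0" --pt "0 0 -1 0" --pt "0 0 -1 0" --pt "0 0 -1 0" --pt "0 0 -1 0" --pt "0 0 -1 0" --pt "0 -1 -0.5 0" --pt "0 -1 0 0" --pt "0 -1 0 0"

```text
time_s: 33.3
tcp_pos: [0.5244, 0.0527, 0.3679]
ee_rot: [[-0.992, -0.123, 0.001], [-0.123, 0.992, -0.0], [-0.001, -0.0, -1.0]]
wrist_force: [0.2, -0.9, 0.0]
gripper_width: 0.004
gripper_force: 0.0
```

>>> jog_arm --pt "0 -1 0 0" --pt "0 -1 0 0" --pt "0 -1 0 0" --pt "0 -1 0 0" --pt "0 -1 0 0" --pt "0 -1 0 0" --pt "0 0 0 0"

```text
time_s: 34.0
tcp_pos: [0.5392, -0.0674, 0.3671]
ee_rot: [[-0.993, -0.12, -0.001], [-0.12, 0.993, -0.001], [0.001, -0.001, -1.0]]
wrist_force: [-0.4, 0.9, 0.3]
gripper_width: 0.005
gripper_force: 0.0
```

```bash
python3 - <<'E'
from h import *
st()
for n in("side","top"):
    H=cv2.cvtColor(eyes.capture(n),cv2.COLOR_BGR2HSV); B=(H[...,1]>130)&(H[...,0]>15)&(H[...,0]<35)
    ys,xs=np.nonzero(B); Q=(atz(n,np.c_[xs,ys],.085)[:,:2]-CASE)@cR*1000
    k=(abs(Q[:,0]+60)<50)&(abs(Q[:,1])<55); q=Q[k]
    if k.sum(): print(n,k.sum(),"x",np.percentile(q[:,0],[2,50,98]).round(1),"y",np.percentile(q[:,1],[2,50,98]).round(1))
    for k in("bottle_a",): print([np.round(d["centre"],3).tolist() for d in eyes.spot_in(n,k) if d["conf"]>.35])
E
```

```text
t 34.0 tcp [ 0.5392 -0.0674  0.3671] yawY 96.87 tipz 0.1851 case xy [ -43.6 -153.4] F [-0.4  0.9  0.3] w 0.4 gf 0.0
side 56 x [-79.7 -55.9 -35.7] y [-2.4  2.   8.8]
[[0.46, -0.001, 0.064], [0.431, 0.206, 0.06], [0.741, -0.197, 0.077], [0.476, -0.328, 0.032]]
top 20 x [-66.  -57.3 -41.1] y [-2.7 -0.1  4.1]
[[0.452, -0.02, 0.071], [0.736, -0.214, 0.081], [0.479, -0.336, 0.032], [0.504, 0.084, 0.088]]
```

The turnbutton lies along case +x from x -80 to -36 at y ≈ 0, so it points in across the lid. The lid is shut and the bottles haven't moved, so I'm handing in the job.

```bash
python3 -c "
from station import r
print(r.finish_job())"
```

```text
the job is handed in; nothing more can be done
None
```

I handed the job in at about 34 s, with the comb pushed to the sleeve's stop, the lid shut, and the turnbutton then turned in across it. The four bottles are where they stood to within the detector's accuracy. The hand-in gave no verdict, so I can't say yet whether the run passed.

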